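# Run the heat-mat thermostat's inner knob to its stop and store it

### The arm

A 7-joint arm with a two-finger parallel gripper is mounted at the origin on the work surface. World frame = base frame: x ahead of the robot, y to its left, z up, the work surface at z = 0. Lengths are in m, angles in rad, forces in N, time in s.
With the tool pointing down it reaches from about 0.35 to 0.9 m from the base axis. Payload 7.2 kg.
Tool frame: the origin (TCP) lies on the centre line of the jaws, within the pads' length; the fingertips stand 17 mm ahead of it and the grasp point (between the pads) lies 2 mm behind it (env.nose_length is the distance from the TCP to the fingertips, in m); x points along the fingers, y is the direction in which the jaws open and shut, and the axes are right-handed (so a half turn about x gives the same grasp; the last joint's range is limited). The gripper opens to 85 mm and grips with 20 to 120 N. Pads are 22 mm wide; open, the fingers measure 114 mm over their backs; the gripper's body (76 mm by 85 mm) begins 54 mm behind the grasp point. The pads swing forward as they close: fully open they stand 13 mm farther back than shut.
Start: joints at [-1.382, 0.411, -0.013, 1.596, 0.006, 1.134, -0.082], TCP at [0.159, 0.605, 0.209] pointing down, gripper open.
Joint ranges: [-2.95, 2.95], [-0.29, 1.99], [-1.47, 1.44], [0.14, 2.54], [-1.03, 4.17], [0.13, 1.85], [-2.86, 2.86]. Speed limits (rad/s): [2.39, 2.39, 3.01, 3.01, 3.14, 3.14, 3.14].

### API

Orientations are given as [roll, pitch, yaw] about the fixed x, y, z axes, in that order (R = Rz(yaw) Ry(pitch) Rx(roll)).
In Python, from station import status, imaging, ticket, env gives the robot as it stands. The module is installed in compiled form; this text tells all that it offers.
- The arm moves only by the tool apply_moves, never from a script. Its argument "moves" is a list that holds one entry, the list of rows, each a list of 7 numbers: the shift along the tool's x, y, z in m, then the turn, a rotation vector about the tool's x, y, z in degrees, then the closure, from -1 (fully open) to 1 (shut). In form: [[[dx, dy, dz, rx, ry, rz, gripper], ...]]. A call has 1 to 10 rows; each row is the pose to reach, as a shift and turn from the pose measured when the call began, along the tool's axes at that moment; what a row does not reach only later rows make up. A row lasts 1/12 s, in which the tool goes at most 41.7 mm and 7.16 degrees, less where a joint would pass 70% of its speed; a pose out of reach is approached as far as the arm can. A call with a gripper value outside its range is refused whole. The fingers move at their own pace and stop on an object; "force" is the grip in N (left out, the last holds). Time passes only in rows, so rows that repeat a pose let the fingers close. It gives the time, the measured TCP pose, the force and the opening at its end, in the units of the state.
- status.get_obs(): the state, without advancing time (a new reading comes with each control period).
- imaging.grab_frame(name): name is "side" or "top" or "wrist"; returns a dict with "img" (420x560x3 uint8, blue, green, red), "fx", "fy", "cx", "cy" (pixels), "camera_from_world" (4x4, takes a point from world to camera coordinates). Camera axes: x right, y up, looking along -z (the intrinsics and any distortion apply to the point x, -y, -z); pixel columns grow to the right and rows downward; lengths in m; the calibration is good to about 2 mm. A picture is of the moment at which its call begins. There is no depth.
- ticket.job_done(): hands the job in, once; it reports no verdict.
Trained networks look in the newest picture that a camera, given by its name, has taken for a name from the list of things; names that differ only in an ending like _2 or _b are one class to them, and where a whole thing is asked for, a point or a joint stands for the part that bears it (a point fixed in the world has none). Each returns a list of dicts, best first, with "confidence" (0 to 1); they miss things now and then, are a little off and sometimes report something else, mostly with a low value. They report only what shows in the picture. A call takes as long as a camera call.
- imaging.spot_in(query, camera): "centre" ([column, row] in pixels, amid what is visible of it).
- imaging.regions_of(query, camera): "mask" (420x560 bool, what is visible of it) and "centre" ([column, row] in pixels, amid what is visible of it).
- imaging.tip_of(query, camera): "centre" ([column, row] in pixels: a listed point, or the origin of a listed thing).
The state is a dict: "t": time; "joint_pos": joint angles; "dq": joint speeds; "tau": joint torques, N m; "eef_pos": TCP position; "tool_rot": TCP orientation; "wrist_force": force on the tool from outside, world axes, zero at the start; "moment": the same for the moment, N m; "gripper_width": finger opening in m.
Only numpy, scipy, OpenCV 4.12 (cv2) and the standard library are available. Lean on these libraries where they do the work, as an engineer would, in place of code of your own. Each camera call takes 0.05 s, during which the arm holds its last target.

### The job

On the heat-mat thermostat, turn the small inner knob clockwise until you feel it come up against its end stop, and do not turn the wider outer ring along with it. Then press the round button beside the dial fully in and let it come back up. Leave the pot, the bottle and the dibber where they are.

Things in the scene. Friction and masses are not known exactly. Their poses are not given: they have to be found in the camera images.
- thermostat: Heat-mat thermostat, a fixed grey box lying face up on the bench, 150 mm along its own x, 230 mm along its y, 55 mm high. Origin: centre of its underside. The dial stands on its face around the vertical axis at (0, +50) mm of its frame, the button at (-15, -60) mm. The dial is a concentric pair: a wide black ring below, a small plain metal knob above it.
- knob_grip (a point): Point on the dial's vertical axis half-way up the grippable inner knob, 85 mm above the bench; turns with the knob, its x axis points along the pointer line. The knob is a knurled aluminium cylinder 30 mm across, 25 mm tall: knob top 12 mm above this point, knob foot 13 mm below it, ring top 14 mm below it.
- knob (a joint): Angle of the inner knob, rad, grows clockwise seen from above. It turns with about 0.035 N m and stays where it is left. Its end stop is a lug on its shaft meeting a peg carried inside the outer ring, both out of sight; it lies somewhere between 0.65 and 2.65 rad clockwise of where the knob starts, different each time: it can only be felt. At the stop the torque rises sharply; above about 0.33 N m in all the ring is dragged along.
- ring_mark (a point): Light index line on top of the outer ring, 30 mm from the dial's axis. The ring is black, knurled, 72 mm across, its top 71 mm above the bench (16 mm above the box's face). The ring must stay as found; it turns stiffly about the knob's axis, with 0.3 N m, by contact with a finger or when the knob is forced against its stop.
- button_top (a point): Centre of the top of the round grey push button, 28 mm across, lower than the knob's top.
- button (a joint): Travel of the button, m: 0 up, 0.006 fully pressed, straight down; a spring of about 5 N at full travel brings it back.
- pot_mid (a point): Terracotta pot, 80 mm across, 75 mm high, standing on the bench; point half-way up its axis. Bystander.
- feed_mid (a point): Green feed bottle, 60 mm across, 130 mm high, standing on the bench; point half-way up its axis. Bystander.
- dibber_grip (a point): Wooden seed dibber with a cross handle, 130 mm long, 20 mm high, lying on the bench; point at its middle. Bystander.

How it is judged:
On the way, in this order (a step that is already met when the one before it is completed fails the run):
1. the inner knob is up against its end stop (distance between lug and peg below 0.0076 m), for 0.2 s.
2. the button is pressed fully in (value of joint button above 0.0045 m), for 0.05 s.
At the end, for the whole second after the job is handed in: The inner knob rests at its stop (within about 4 degrees), the outer ring's mark is within 2 mm (about 4 degrees) of where it began, the button has been pressed and is up again (within 1.5 mm), the pot and bottle are within 12 mm and the dibber within 15 mm of their places (distance between lug and peg below 0.0076 m and not (distance of ring_mark from where it was at the start of the episode above 0.002 m) and value of joint button below 0.0015 m and velocity of joint knob between -0.05 and 0.05 rad/s and not (distance of pot_mid from where it was at the start of the episode above 0.012 m) and not (distance of feed_mid from where it was at the start of the episode above 0.012 m) and not (distance of dibber_grip from where it was at the start of the episode above 0.015 m)); the robot touches nothing.
It fails at once if the outer ring is dragged round (its mark moves more than 2 mm) (distance of ring_mark from where it was at the start of the episode above 0.002 m).
It fails at once if the pot, the bottle or the dibber is disturbed (distance of any of pot_mid, feed_mid from where it was at the start of the episode above 0.012 m or distance of dibber_grip from where it was at the start of the episode above 0.015 m).
It also fails if it takes over 72 s, if anything falls off the work surface, if the arm or the gripper's body presses on something with over 40 N, if the wrist force passes 120 N, or if a joint passes its speed limit or range.

## Working session

There is one attempt and no reset: what is moved stays moved. The work goes in short steps, Python scripts to look and compute and a tool call to move; the robot and the scene stay as the last step left them, time stands still between calls to the robot, and variables do not carry over. Pictures are saved under pics/ and viewed, and the job is handed in when it is done.

Besides the shell and the picture viewer there is one more tool, called after ">>>" as name(argument=value, ...) on one line, values as JSON. apply_moves: Moves the arm, as the interface text tells. Its arguments: {"type":"object","properties":{"moves":{"type":"array"},"force":{"type":"number"}},"required":["moves"]}

```bash
mkdir -p pics
cat > h.py <<'E'
import numpy as np, cv2
from station import status, imaging, ticket, env
def ray(f,px):
    K=np.array([[f['fx'],0,f['cx']],[0,f['fy'],f['cy']],[0,0,1]])
    u=np.linalg.inv(K)@[px[0],px[1],1]
    d=np.array([u[0],-u[1],-u[2]])
    T=np.array(f['camera_from_world']);R=T[:3,:3];t=T[:3,3]
    return -R.T@t, R.T@d
def atz(f,px,z):
    o,d=ray(f,px); return o+d*(z-o[2])/d[2]
def proj(f,p):
    T=np.array(f['camera_from_world']);c=T[:3,:3]@p+T[:3,3]
    return [f['fx']*c[0]/-c[2]+f['cx'], f['fy']*-c[1]/-c[2]+f['cy']]
E
python3 - <<'E'
from h import *
o=status.get_obs()
for k in o: print(k,np.round(o[k],4))
Z=dict(knob_grip=.085,ring_mark=.071,button_top=.06,pot_mid=.0375,feed_mid=.065,dibber_grip=.01,thermostat=0)
for c in ['top','side']:
    f=imaging.grab_frame(c); cv2.imwrite(f'pics/{c}0.png',f['img'])
    print(c,[k for k in f])
    for q,z in Z.items():
        for r in imaging.tip_of(q,c)[:2]: print(q,np.round(r['centre'],1),round(r['confidence'],2),np.round(atz(f,r['centre'],z),4))
E
```

```text
t 0.0
joint_pos [-1.3822  0.4119 -0.0127  1.597   0.0056  1.1343 -0.0822]
dq [ 0.0008  0.0007  0.0011  0.0022 -0.0002 -0.0011  0.0002]
tau [ 0.00000e+00 -6.00625e+01  6.82000e-01 -2.99430e+01  1.37000e-02
  1.02000e-02 -0.00000e+00]
eef_pos [0.1586 0.604  0.2083]
tool_rot [-1.4989  1.5691 -1.7557]
wrist_force [-0.5569  0.272   0.8684]
moment [-0.0066 -0.0552  0.0056]
gripper_width 0.0854
top ['img', 'fx', 'fy', 'cx', 'cy', 'camera_from_world']
knob_grip [333.  225.5] 0.79 [ 0.535  -0.0593  0.085 ]
ring_mark [325.6 209.1] 0.85 [ 0.5654 -0.048   0.071 ]
button_top [393.7 221.1] 0.57 [ 0.5437 -0.1719  0.06  ]
pot_mid [237.2 228.6] 0.78 [0.5329 0.1142 0.0375]
pot_mid [379.2 297.6] 0.73 [ 0.4047 -0.147   0.0375]
feed_mid [466.5 174.1] 0.64 [ 0.628  -0.3045  0.065 ]
dibber_grip [375.9 297.8] 0.57 [ 0.4016 -0.1464  0.01  ]
dibber_grip [236.2 229.3] 0.45 [0.5329 0.1189 0.01  ]
thermostat [353.  216.3] 0.87 [ 0.5574 -0.1076  0.    ]
side ['img', 'fx', 'fy', 'cx', 'cy', 'camera_from_world']
knob_grip [308.3 239.8] 0.75 [ 0.5342 -0.0545  0.085 ]
knob_grip [297.9 348.2] 0.21 [ 0.3661 -0.1895  0.085 ]
ring_mark [317.1 234.7] 0.83 [ 0.5654 -0.0471  0.071 ]
button_top [363.2 275.2] 0.59 [ 0.5551 -0.1574  0.06  ]
pot_mid [244.  214.7] 0.59 [0.5368 0.113  0.0375]
feed_mid [467.7 296. ] 0.94 [ 0.6303 -0.3026  0.065 ]
dibber_grip [295.5 346.2] 0.6 [ 0.405  -0.1491  0.01  ]
thermostat [335.5 283.5] 0.76 [ 0.5532 -0.1048  0.    ]
```

Run:
```python
import cv2
a=cv2.imread('pics/top0.png')
cv2.imwrite('pics/top0z.png',cv2.resize(a[150:350,190:490],None,fx=2.6,fy=2.6,interpolation=cv2.INTER_CUBIC))
```

```text
(no output)
```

View pics/top0.png

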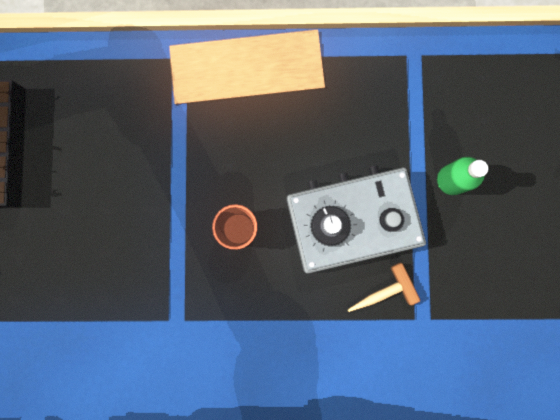

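View pics/side0.png

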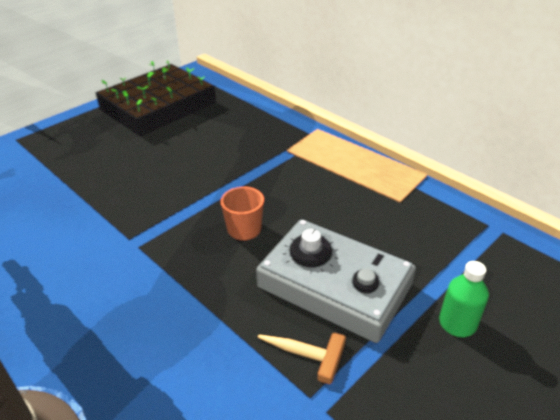

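Run:
```python
from h import *
from scipy.optimize import least_squares
for q in ['knob_grip','ring_mark','button_top','pot_mid','feed_mid','dibber_grip']:
    obs=[]
    for c in ['top','side']:
        f=imaging.grab_frame(c); r=imaging.tip_of(q,c)
        if r: obs.append((f,r[0]['centre']))
    s=least_squares(lambda p:np.concatenate([np.array(proj(f,p))-x for f,x in obs]),[.55,-.1,.06])
    print(q,np.round(s.x,4),np.round(s.fun,1))
```

```text
knob_grip [ 0.5376 -0.0546  0.0848] [-0.4  0.5  0.6 -0.1]
ring_mark [ 0.5659 -0.0428  0.0709] [ 0.2 -0.2 -0.2  0. ]
button_top [ 0.5426 -0.1678  0.0802] [-0.4  0.4  0.5 -0.1]
pot_mid [0.5353 0.1149 0.0362] [ 0.2 -0.2 -0.3  0. ]
feed_mid [ 0.6292 -0.3011  0.0646] [ 1.4 -1.3 -1.6  0.5]
dibber_grip [ 0.4008 -0.1554  0.0142] [ 0.5 -0.5 -0.6  0.1]
```

The top view shows the dial at about (331,225), the button at (393,218), the pot at (236,227), the bottle at (462,175) and the dibber at (385,290). The networks agree with this. Next I'll work out the tool axes for the approach.

```bash
cat >> h.py <<'E'
from scipy.spatial.transform import Rotation as Ro
def tool():
    o=status.get_obs(); return o,Ro.from_euler('xyz',o['tool_rot']).as_matrix()
def to(p):
    o,R=tool(); return R.T@(np.array(p)-o['eef_pos'])
E
python3 - <<'E'
from h import *
o,R=tool(); print(np.round(R,3)); print(np.round(to([.5376,-.0546,.200]),4))
E
```

```text
[[-0.     0.254  0.967]
 [ 0.     0.967 -0.254]
 [-1.     0.    -0.   ]]
[ 0.0092 -0.5413  0.5338]
```

>>> apply_moves(moves=[[[0.0,-0.03,0.03,0,0,0,-1],[0.0,-0.08,0.08,0,0,0,-1],[0.0,-0.11,0.11,0,0,0,-1],[0.0,-0.14,0.14,0,0,0,-1],[0.0,-0.17,0.17,0,0,0,-1],[0.0,-0.2,0.2,0,0,0,-1],[0.0,-0.23,0.23,0,0,0,-1],[0.0,-0.26,0.26,0,0,0,-1],[0.0,-0.29,0.29,0,0,0,-1],[0.0,-0.32,0.32,0,0,0,-1]]])

```text
t: 2.83
eef_pos: [0.3696, 0.2429, 0.2096]
tool_rot: [1.211, 1.57, 0.954]
wrist_force: [1.0, 0.6, -0.4]
gripper_width: 0.0854
```

Run:
```python
from h import *
o,R=tool(); print(np.round(R,3)); print(np.round(to([.5376,-.0546,.200]),4)); print(o['joint_pos'],o['wrist_force'],o['moment'])
```

```text
[[ 0.001  0.254  0.967]
 [ 0.001  0.967 -0.254]
 [-1.     0.001  0.   ]]
[ 0.0094 -0.2451  0.238 ]
[-0.87921263  0.08901436  0.20280545  2.02634934 -0.02129397  1.02703171
  0.64787858] [ 1.00554503  0.61908481 -0.44775544] [-0.02774582 -0.05248267  0.01241515]
```

>>> apply_moves(moves=[[[0.0,-0.03,0.03,0,0,0,-1],[0.0,-0.06,0.06,0,0,0,-1],[0.0,-0.09,0.09,0,0,0,-1],[0.0,-0.12,0.12,0,0,0,-1],[0.0,-0.15,0.148,0,0,0,-1],[0.0,-0.18,0.176,0,0,0,-1],[0.005,-0.21,0.205,0,0,0,-1],[0.009,-0.245,0.238,0,0,0,-1],[0.009,-0.245,0.238,0,0,0,-1],[0.009,-0.245,0.238,0,0,0,-1]]])

```text
t: 3.67
eef_pos: [0.5383, -0.0586, 0.2002]
tool_rot: [-0.695, 1.569, -0.958]
wrist_force: [-0.6, 0.7, 0.3]
gripper_width: 0.0855
```

Run:
```python
from h import *
o,R=tool(); print(np.round(R,3)); print(np.round(to([.5376,-.0546,.200]),4)); print(o['joint_pos'],o['wrist_force'],o['moment'])
f=imaging.grab_frame('wrist'); cv2.imwrite('pics/w1.png',f['img'])
print(ray(f,[280,210]))
for q,z in dict(knob_grip=.085,ring_mark=.071,button_top=.08).items():
    for r in imaging.tip_of(q,'wrist')[:2]: print(q,np.round(r['centre'],1),round(r['confidence'],2),np.round(atz(f,r['centre'],z),4))
for q,z in dict(knob=.097,button=.08).items():
    for r in imaging.regions_of(q,'wrist')[:1]: print(q,np.round(r['centre'],1),round(r['confidence'],2),np.round(atz(f,r['centre'],z),4),r['mask'].sum())
```

```text
[[ 0.001  0.26   0.966]
 [-0.001  0.966 -0.26 ]
 [-1.    -0.001  0.001]]
[ 0.0002  0.0037 -0.0017]
[-0.3685017   0.29031425  0.48090583  1.83745715 -0.15209969  1.04933656
  1.47939374] [-0.55631481  0.70302464  0.25584827] [-0.02962529  0.03655448 -0.04884221]
(array([ 0.46283215, -0.03848976,  0.36495078]), array([ 0.32144866, -0.09224125, -0.94273035]))
knob_grip [282.9 188.2] 0.66 [ 0.538  -0.0575  0.085 ]
ring_mark [303.7 208.1] 0.63 [ 0.5673 -0.0436  0.071 ]
button_top [178.7 226.6] 0.82 [ 0.5507 -0.1688  0.08  ]
button [280.4 190.2] 0.63 [ 0.5406 -0.0607  0.08  ] 1011
```

View pics/w1.png

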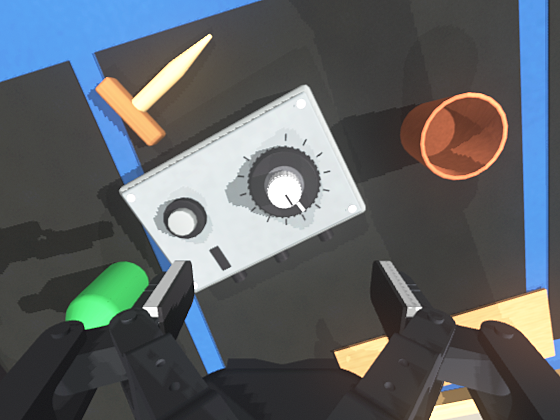

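The wrist view shows the knob top at about (285,188), inside the black ring, and the button at about (181,221). The fingers sit well clear. I'll refine the dial axis from zoomed crops.

Run:
```python
from h import *
a=cv2.imread('pics/w1.png')[130:255,140:340]
cv2.imwrite('pics/w1z.png',cv2.resize(a,None,fx=4,fy=4,interpolation=cv2.INTER_CUBIC))
fs={c:imaging.grab_frame(c) for c in ['wrist','top']}
th=np.linspace(0,2*np.pi,60)
for c,f in fs.items():
    for (x,y) in [(.538,-.0565)]:
        im=cv2.resize(f['img'],None,fx=4,fy=4,interpolation=cv2.INTER_CUBIC)
        for r,z,col in [(.036,.071,(0,0,255)),(.015,.097,(0,255,0))]:
            p=np.array([proj(f,[x+r*np.cos(t),y+r*np.sin(t),z]) for t in th])
            cv2.polylines(im,[np.int32(p*4+1.5)],True,col,1)
        u,v=np.int32(np.array(proj(f,[x,y,.085]))*4)
        cv2.imwrite(f'pics/fit_{c}.png',im[v-250:v+250,u-350:u+350])
```

```text
(no output)
```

View pics/fit_wrist.png

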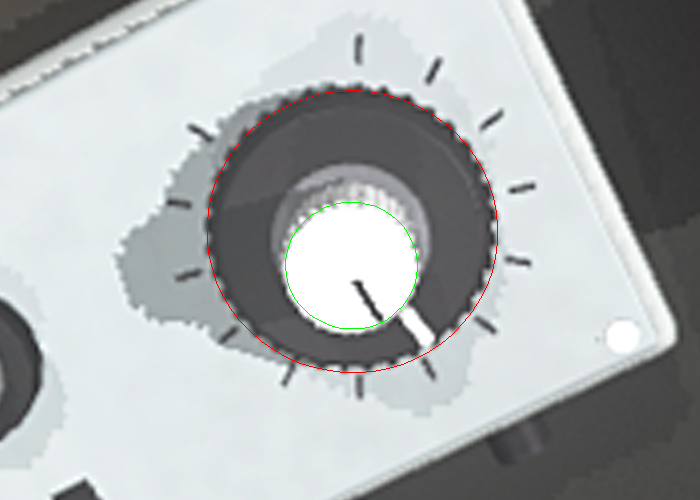

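View pics/fit_top.png

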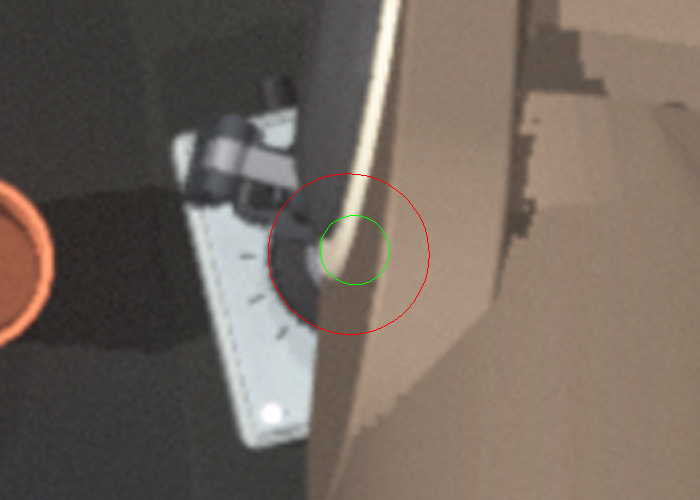

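>>> apply_moves(moves=[[[0.02,0.001,-0.0005,0,0,0,-1],[0.05,0.002,-0.001,0,0,0,-1],[0.07,0.002,-0.001,0,0,0,-1],[0.09,0.002,-0.001,0,0,0,-1],[0.1,0.002,-0.001,0,0,0,-1],[0.107,0.002,-0.001,0,0,0,-1],[0.108,0.002,-0.001,0,0,0,-1],[0.108,0.002,-0.001,0,0,0,-1],[0.108,0.002,-0.001,0,0,0,-1]]], force=20)

```text
t: 4.82
eef_pos: [0.5378, -0.0509, 0.0937]
tool_rot: [0.812, 1.568, 0.558]
wrist_force: [0.1, 0.1, 0.1]
gripper_width: 0.0856
```

Run:
```python
from h import *
o,R=tool(); print(np.round(to([.538,-.0565,.091]),4)); print(o['wrist_force'],o['moment'])
f=imaging.grab_frame('wrist'); cv2.imwrite('pics/w2.png',f['img'])
```

```text
[ 0.0027 -0.0054  0.0016]
[0.10597725 0.11148709 0.07809989] [-0.03180604 -0.01946343  0.03062844]
```

View pics/w2.png

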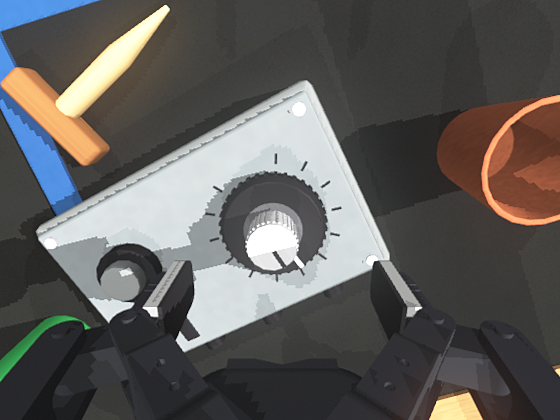

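>>> apply_moves(moves=[[[0.001,-0.003,0.001,0,0,0,-1],[0.0025,-0.0055,0.0015,0,0,0,-1],[0.0025,-0.0055,0.0015,0,0,0,-1],[0.0025,-0.0055,0.0015,0,0,0,-1],[0.0025,-0.0055,0.0015,0,0,0,-1]]])

```text
t: 5.28
eef_pos: [0.5379, -0.0566, 0.0913]
tool_rot: [0.804, 1.567, 0.549]
wrist_force: [-0.6, -0.2, 1.1]
gripper_width: 0.0852
```

Run:
```python
from h import *
o,R=tool(); print(np.round(to([.538,-.0565,.091]),4)); print(o['wrist_force'],o['moment'],o['dq'])
f=imaging.grab_frame('wrist'); x,y=.538,-.0565
th=np.linspace(0,2*np.pi,60)
im=cv2.resize(f['img'],None,fx=3,fy=3,interpolation=cv2.INTER_CUBIC)
for r,z,col in [(.036,.071,(0,0,255)),(.015,.097,(0,255,0))]:
    p=np.array([proj(f,[x+r*np.cos(t),y+r*np.sin(t),z]) for t in th])
    cv2.polylines(im,[np.int32(p*3+1)],True,col,1)
u,v=np.int32(np.array(proj(f,[x,y,.085]))*3)
cv2.imwrite(f'pics/fit2.png',im[v-250:v+350,u-400:u+400])
```

```text
[0.0003 0.0001 0.    ]
[-0.55427232 -0.1964479   1.06192469] [-0.02667435 -0.03069164  0.0216362 ] [-0.00310902  0.0019357  -0.00224865 -0.00027287  0.00019205 -0.00052108
 -0.00029064]
```

View pics/fit2.png

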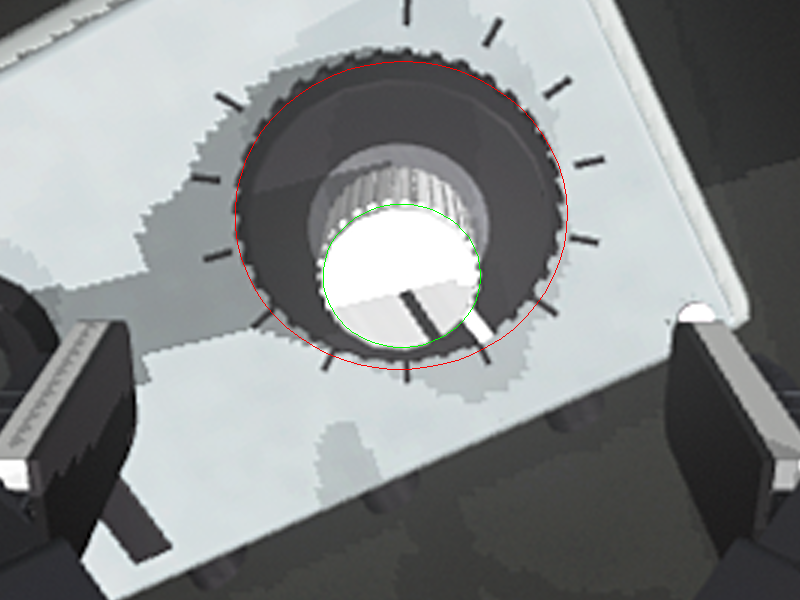

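The overlay fits within about 1 mm: knob top at (400,275) and ring centre at (400,212) in the crop. I'll close gently.

>>> apply_moves(moves=[[[0,0,-0.0005,0,0,0,-0.2],[0,0,-0.0005,0,0,0,0.3],[0,0,-0.0005,0,0,0,0.5],[0,0,-0.0005,0,0,0,1],[0,0,-0.0005,0,0,0,1],[0,0,-0.0005,0,0,0,1],[0,0,-0.0005,0,0,0,1],[0,0,-0.0005,0,0,0,1]]], force=20)

```text
t: 6.0
eef_pos: [0.5374, -0.0564, 0.0913]
tool_rot: [0.812, 1.567, 0.557]
wrist_force: [-0.2, 0.2, -0.6]
gripper_width: 0.0001
```

```bash
cat > st.py <<'E'
from h import *
o,R=tool(); print('t',o['t'],'pos',np.round(o['eef_pos'],4),'yaw',round(np.degrees(np.arctan2(R[1,1],R[0,1])),2),'F',np.round(o['wrist_force'],1),'M',np.round(o['moment'],3),'w',round(o['gripper_width'],4),'tau7',np.round(o['tau'][-1],3),'j7',round(o['joint_pos'][-1],3))
E
python3 st.py
```

```text
t 6.0 pos [ 0.5374 -0.0564  0.0913] yaw 75.4 F [-0.2  0.2 -0.6] M [-0.009 -0.026 -0.058] w 0.0001 tau7 -0.0 j7 1.561
```

The gripper shut fully, so it missed the knob. I need to look.

Run:
```python
from h import *
f=imaging.grab_frame('wrist'); cv2.imwrite('pics/w3.png',f['img'])
g=imaging.grab_frame('side'); cv2.imwrite('pics/s3.png',cv2.resize(g['img'][130:330,200:440],None,fx=3,fy=3,interpolation=cv2.INTER_CUBIC))
print(env.nose_length)
p=status.get_obs()['eef_pos']; print(p,proj(f,p),proj(g,p),proj(f,p-[0,0,.017]))
```

```text
0.017
[ 0.53745229 -0.05641432  0.09126596] [np.float64(282.02349095790424), np.float64(241.5218182576109)] [np.float64(310.57710348153387), np.float64(236.66988617837973)] [np.float64(281.91050344570345), np.float64(230.03242295385127)]
```

View pics/w3.png

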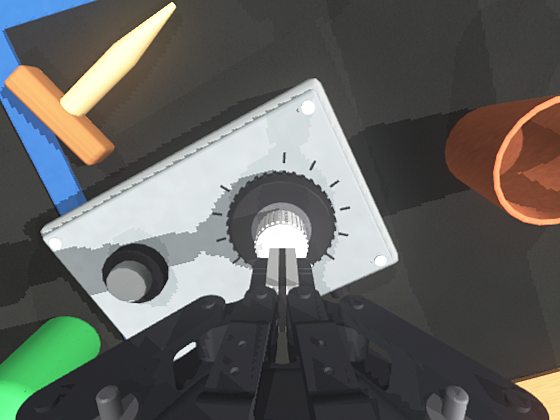

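View pics/s3.png

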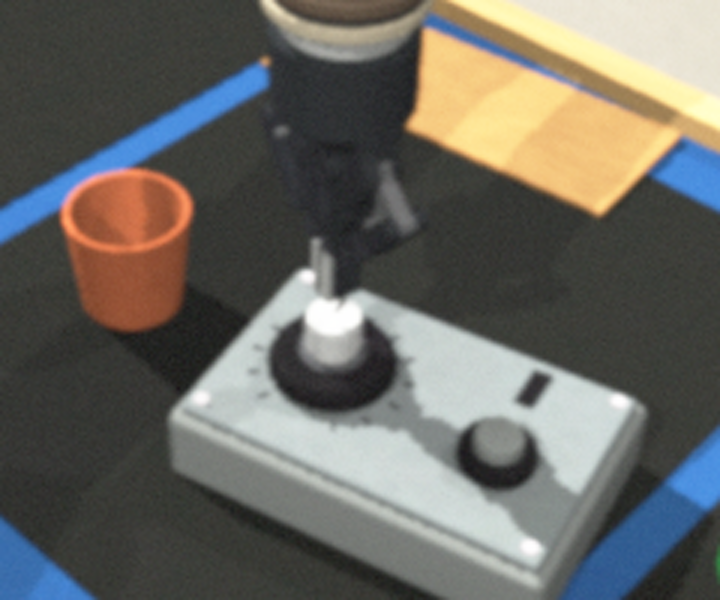

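The side view shows the shut fingertips at or above the knob's top, at crop (342,308). So the tips sit roughly 25 mm higher than the stated geometry implies. I'll find the true tip height by lightly touching the knob's top.

>>> apply_moves(moves=[[[0.002,0,0,0,0,0,1],[0.003,0,0,0,0,0,1],[0.003,0,0,0,0,0,1]]])

```text
t: 6.35
eef_pos: [0.5373, -0.0564, 0.088]
tool_rot: [0.888, 1.568, 0.633]
wrist_force: [0.2, -0.5, 0.7]
gripper_width: -0.0004
```

```bash
python3 st.py
```

```text
t 6.35 pos [ 0.5373 -0.0564  0.088 ] yaw 75.41 F [ 0.2 -0.5  0.7] M [-0.021 -0.024  0.032] w -0.0004 tau7 0.017 j7 1.564
```

>>> apply_moves(moves=[[[0.002,0,0,0,0,0,1],[0.003,0,0,0,0,0,1],[0.003,0,0,0,0,0,1]]])

```text
t: 6.6
eef_pos: [0.537, -0.0564, 0.0846]
tool_rot: [1.018, 1.568, 0.763]
wrist_force: [0.3, 0.5, 0.3]
gripper_width: 0.0001
```

```bash
python3 st.py
python3 - <<'E'
from h import *
f=imaging.grab_frame('wrist'); cv2.imwrite('pics/w4.png',cv2.resize(f['img'][150:350,150:410],None,fx=3,fy=3,interpolation=cv2.INTER_CUBIC))
g=imaging.grab_frame('side'); cv2.imwrite('pics/s4.png',cv2.resize(g['img'][190:290,250:390],None,fx=5,fy=5,interpolation=cv2.INTER_CUBIC))
E
```

```text
t 6.6 pos [ 0.537  -0.0564  0.0846] yaw 75.4 F [0.3 0.5 0.3] M [-0.002  0.021  0.015] w 0.0001 tau7 0.018 j7 1.566
```

View pics/w4.png

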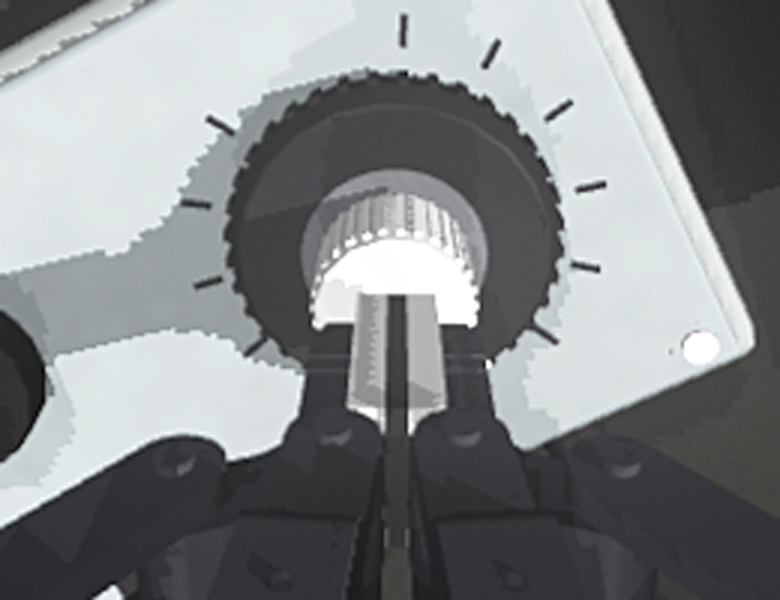

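View pics/s4.png

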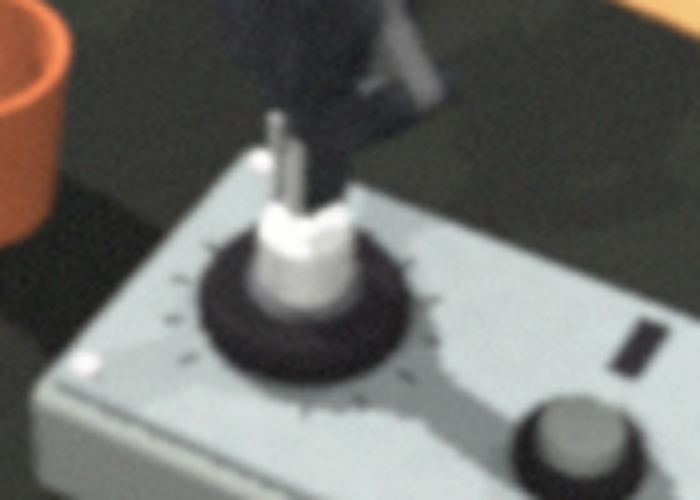

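>>> apply_moves(moves=[[[0.002,0,0.0005,0,0,0,1],[0.003,0,0.0005,0,0,0,1],[0.003,0,0.0005,0,0,0,1]]])

```text
t: 6.95
eef_pos: [0.5376, -0.0565, 0.0816]
tool_rot: [1.006, 1.568, 0.752]
wrist_force: [-0.2, 0.5, -0.0]
gripper_width: 0.0001
```

```bash
python3 st.py
```

```text
t 6.95 pos [ 0.5376 -0.0565  0.0816] yaw 75.41 F [-0.2  0.5 -0. ] M [-0.033  0.038 -0.009] w 0.0001 tau7 0.019 j7 1.569
```

>>> apply_moves(moves=[[[0.002,0,0,0,0,0,1],[0.003,0,0,0,0,0,1],[0.003,0,0,0,0,0,1]]])

```text
t: 7.2
eef_pos: [0.5374, -0.0565, 0.0783]
tool_rot: [1.149, 1.569, 0.894]
wrist_force: [-0.3, 0.6, -0.4]
gripper_width: 0.0
```

```bash
python3 st.py
```

```text
t 7.2 pos [ 0.5374 -0.0565  0.0783] yaw 75.4 F [-0.3  0.6 -0.4] M [ 0.01   0.034 -0.048] w 0.0 tau7 0.018 j7 1.571
```

Run:
```python
from h import *
p=status.get_obs()['eef_pos']
for c in ['wrist','side']:
    f=imaging.grab_frame(c); im=cv2.resize(f['img'],None,fx=5,fy=5,interpolation=cv2.INTER_CUBIC)
    for dz,col in [(0,(0,0,255)),(.02,(255,0,0)),(.04,(0,255,255))]:
        q=np.int32(np.array(proj(f,p+[0,0,dz]))*5+2); cv2.circle(im,tuple(q),5,col,-1)
    u,v=np.int32(np.array(proj(f,p))*5)
    cv2.imwrite(f'pics/{c}5.png',im[v-280:v+280,u-350:u+350])
```

```text
(no output)
```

View pics/wrist5.png

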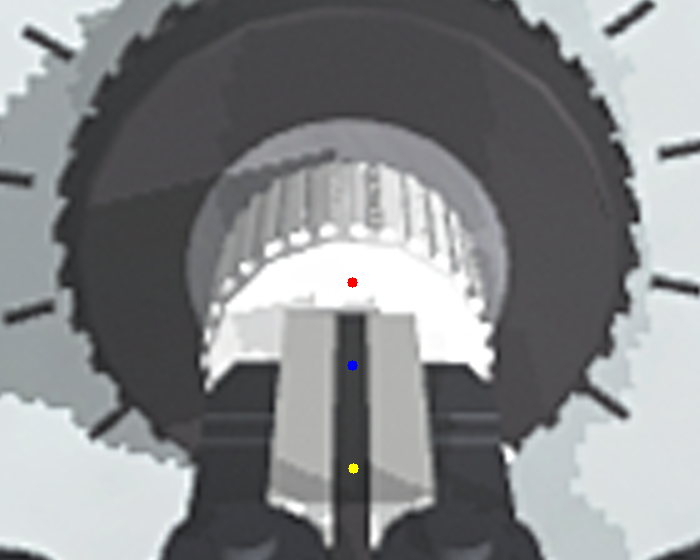

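View pics/side5.png

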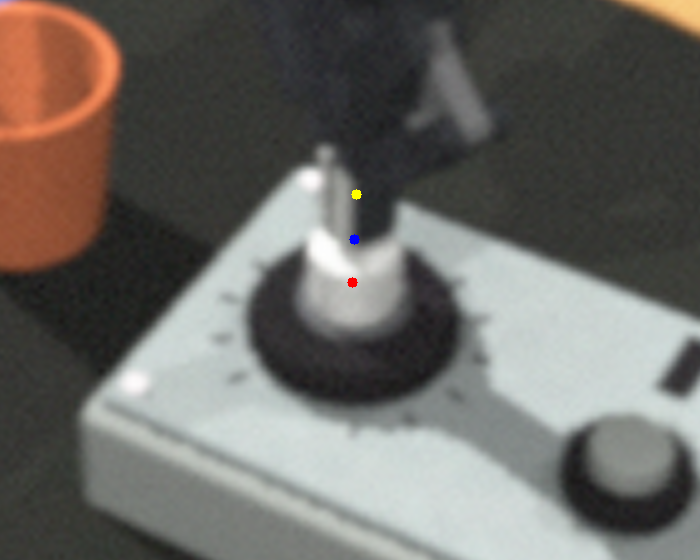

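>>> apply_moves(moves=[[[0.001,0,0,0,0,0,1],[0.002,0,0,0,0,0,1],[0.002,0,0,0,0,0,1]]])

```text
t: 7.55
eef_pos: [0.5374, -0.0565, 0.0763]
tool_rot: [1.129, 1.569, 0.874]
wrist_force: [-0.3, -0.4, 0.1]
gripper_width: -0.0001
```

```bash
python3 st.py
```

```text
t 7.55 pos [ 0.5374 -0.0565  0.0763] yaw 75.4 F [-0.3 -0.4  0.1] M [ 0.001 -0.047 -0.024] w -0.0001 tau7 0.013 j7 1.573
```

>>> apply_moves(moves=[[[0.001,0,0,0,0,0,1],[0.002,0,0,0,0,0,1],[0.002,0,0,0,0,0,1]]])

```text
t: 7.8
eef_pos: [0.5376, -0.0565, 0.075]
tool_rot: [1.113, 1.568, 0.858]
wrist_force: [-2.3, 0.3, 7.0]
gripper_width: 0.0001
```

```bash
python3 st.py
```

```text
t 7.8 pos [ 0.5376 -0.0565  0.075 ] yaw 75.39 F [-2.3  0.3  7. ] M [ 0.129  0.465 -0.046] w 0.0001 tau7 0.013 j7 1.574
```

Contact at reported TCP z ≈ 0.0755 m, so the shut tips are really about 21 mm above the reported TCP, and the pictures agree. I'll back off, open, and descend with that correction: TCP z ≈ 0.053 puts the tips about 3–5 mm above the ring.

>>> apply_moves(moves=[[[-0.015,0,0,0,0,0,0],[-0.015,0,0,0,0,0,-1],[-0.015,0,0,0,0,0,-1],[-0.015,0,0,0,0,0,-1],[-0.015,0,0,0,0,0,-1],[-0.015,0,0,0,0,0,-1],[-0.015,0,0,0,0,0,-1]]])

```text
t: 8.38
eef_pos: [0.5373, -0.0565, 0.0895]
tool_rot: [1.364, 1.569, 1.11]
wrist_force: [-0.1, 1.0, 1.2]
gripper_width: 0.0829
```

```bash
python3 st.py; python3 -c "
from h import *
print(to([.5375,-.0565,.053]))"
```

```text
t 8.3833 pos [ 0.5373 -0.0565  0.0895] yaw 75.4 F [-0.1  1.   1.2] M [-0.002  0.037  0.036] w 0.0829 tau7 0.002 j7 1.563
[3.65308103e-02 8.75104165e-06 2.06209626e-04]
```

>>> apply_moves(moves=[[[0.01,0,0,0,0,0,-1],[0.02,0,0,0,0,0,-1],[0.03,0,0,0,0,0,-1],[0.034,0,0,0,0,0,-1],[0.036,0,0,0,0,0,-0.3],[0.036,0,0,0,0,0,-0.1],[0.036,0,0,0,0,0,0],[0.036,0,0,0,0,0,0]]], force=20)

```text
t: 9.05
eef_pos: [0.5376, -0.0566, 0.0538]
tool_rot: [1.154, 1.568, 0.899]
wrist_force: [0.4, -0.3, 0.8]
gripper_width: 0.0429
```

```bash
python3 st.py;python3 - <<'E'
from h import *
for c,y,x in [('wrist',230,280),('side',237,310)]:
    f=imaging.grab_frame(c)
    cv2.imwrite(f'pics/{c}6.png',cv2.resize(f['img'][y-75:y+75,x-100:x+100],None,fx=4,fy=4,interpolation=cv2.INTER_CUBIC))
E
```

```text
t 9.05 pos [ 0.5376 -0.0566  0.0538] yaw 75.39 F [ 0.4 -0.3  0.8] M [ 0.049 -0.004  0.015] w 0.0429 tau7 0.001 j7 1.591
```

View pics/wrist6.png

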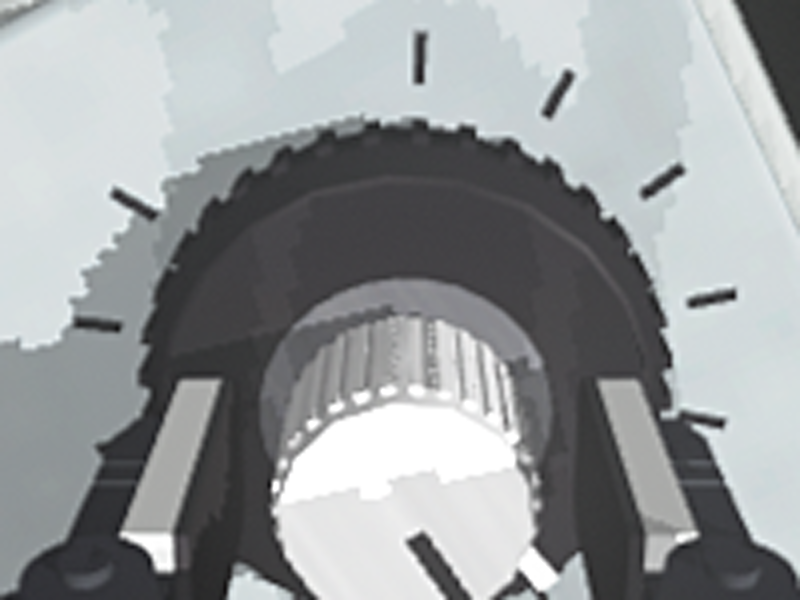

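View pics/side6.png

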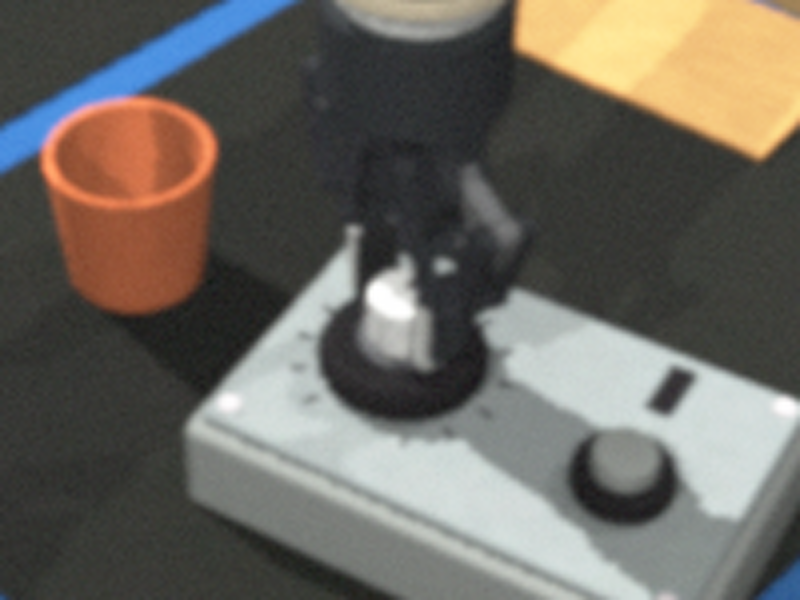

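Run:
```python
from h import *
f=imaging.grab_frame('wrist'); o,R=tool()
for z in (.073,.077,.081):
    for px in ([180+49.7,155+94.7],[180+154.5,155+94.7]):
        p=atz(f,px,z); print(z,np.round(R.T@(p-[.5375,-.0565,z]),4))
```

```text
0.073 [-0.0001 -0.0274 -0.0043]
0.073 [ 0.0001  0.0275 -0.0041]
0.077 [-0.0001 -0.0267 -0.0063]
0.077 [ 0.0001  0.0268 -0.0062]
0.081 [-0.0001 -0.026  -0.0083]
0.081 [ 0.0001  0.026  -0.0082]
```

>>> apply_moves(moves=[[[0.001,0,0,0,0,0,0],[0.002,0,0,0,0,0,0.1],[0.002,0,0,0,0,0,1],[0.002,0,0,0,0,0,1],[0.002,0,0,0,0,0,1],[0.002,0,0,0,0,0,1]]], force=20)

```text
t: 9.7
eef_pos: [0.5375, -0.0569, 0.0521]
tool_rot: [1.047, 1.568, 0.792]
wrist_force: [-2.5, -1.7, 3.2]
gripper_width: 0.0291
```

```bash
python3 st.py;python3 - <<'E'
from h import *
for c,y,x in [('wrist',250,280)]:
    f=imaging.grab_frame(c)
    cv2.imwrite(f'pics/{c}7.png',cv2.resize(f['img'][y-75:y+75,x-100:x+100],None,fx=4,fy=4,interpolation=cv2.INTER_CUBIC))
E
```

```text
t 9.7 pos [ 0.5375 -0.0569  0.0521] yaw 75.38 F [-2.5 -1.7  3.2] M [-0.443  0.317  0.004] w 0.0291 tau7 -0.024 j7 1.593
```

View pics/wrist7.png

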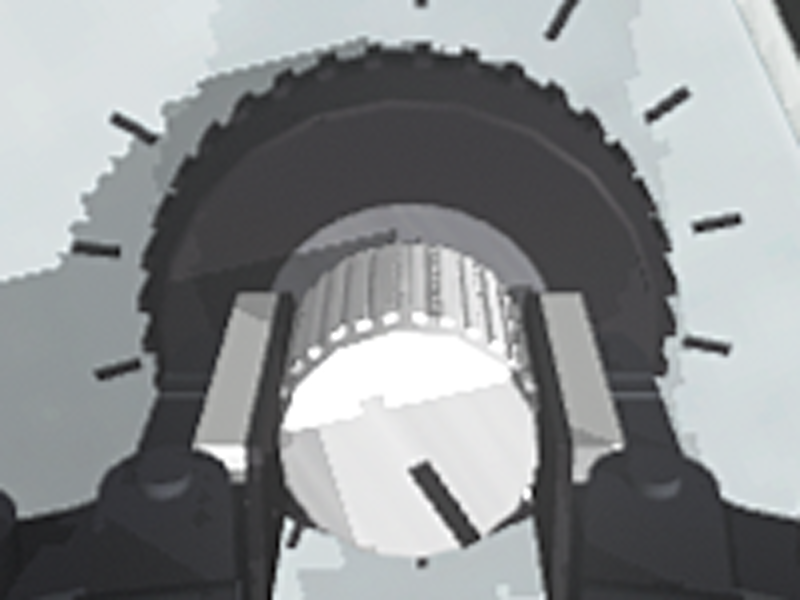

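The knob is gripped at 29.1 mm, pointer at crop (440,505). I'll start turning with a test within the free 37°.

>>> apply_moves(moves=[[[0,0,0,2,0,0,1],[0,0,0,4,0,0,1],[0,0,0,6,0,0,1],[0,0,0,8,0,0,1],[0,0,0,10,0,0,1],[0,0,0,12,0,0,1],[0,0,0,12,0,0,1]]])

```text
t: 10.33
eef_pos: [0.5375, -0.057, 0.0521]
tool_rot: [1.232, 1.568, 0.765]
wrist_force: [-1.7, -1.5, 3.8]
gripper_width: 0.0291
```

```bash
python3 st.py
```

```text
t 10.3333 pos [ 0.5375 -0.057   0.0521] yaw 63.28 F [-1.7 -1.5  3.8] M [-0.397  0.252 -0.076] w 0.0291 tau7 -0.475 j7 1.42
```

>>> apply_moves(moves=[[[0,0,0,2,0,0,1],[0,0,0,4,0,0,1],[0,0,0,6,0,0,1],[0,0,0,8,0,0,1],[0,0,0,10,0,0,1],[0,0,0,12,0,0,1],[0,0,0,14,0,0,1],[0,0,0,16,0,0,1],[0,0,0,16,0,0,1]]])

```text
t: 11.08
eef_pos: [0.5374, -0.057, 0.0521]
tool_rot: [1.479, 1.569, 0.733]
wrist_force: [-1.0, -1.8, 2.6]
gripper_width: 0.0293
```

```bash
cat > av.py <<'E'
from h import *
import sys
n=int(sys.argv[1]) if len(sys.argv)>1 else 4
M=[];T=[];F=[]
for i in range(n):
    o,R=tool(); M.append(o['moment'][2]);T.append(o['tau'][-1]);F.append(o['wrist_force'])
    if i<n-1:
        f=imaging.grab_frame('wrist')
print('t',round(o['t'],2),'yaw',round(np.degrees(np.arctan2(R[1,1],R[0,1])),2),'Mz',np.round(M,3),'avg',round(np.mean(M),3),'tau7',np.round(T,3),'F',np.round(np.mean(F,0),1),'pos',np.round(o['eef_pos'],4),'w',round(o['gripper_width'],4))
if n>1: cv2.imwrite('pics/last.png',cv2.resize(f['img'][175:325,180:380],None,fx=3,fy=3))
E
python3 av.py
```

```text
t 11.23 yaw 47.38 Mz [-0.001 -0.042  0.002  0.002] avg -0.01 tau7 [-0.476 -0.266 -0.067 -0.001] F [-1.6 -1.7  2.9] pos [ 0.5374 -0.057   0.0521] w 0.0294
```

View pics/last.png

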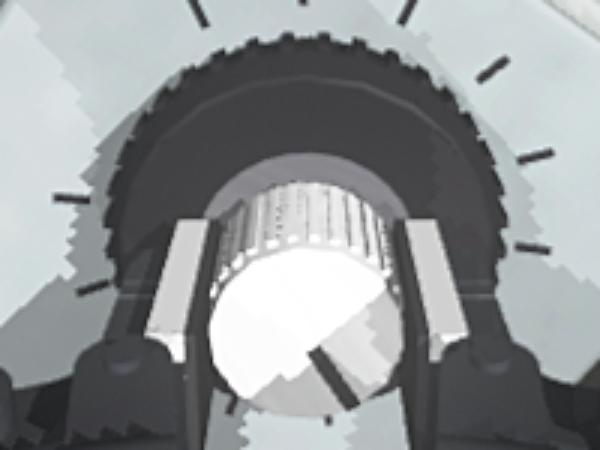

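>>> apply_moves(moves=[[[0,0,0,2,0,0,1],[0,0,0,4,0,0,1],[0,0,0,6,0,0,1],[0,0,0,7,0,0,1],[0,0,0,7,0,0,1]]])

```text
t: 11.65
eef_pos: [0.5374, -0.057, 0.0521]
tool_rot: [1.626, 1.569, 0.761]
wrist_force: [-2.0, -1.1, 2.3]
gripper_width: 0.0292
```

```bash
python3 av.py 2
```

```text
t 11.7 yaw 40.45 Mz [-0.009 -0.033] avg -0.021 tau7 [-0.274 -0.127] F [-1.8 -1.1  2.2] pos [ 0.5374 -0.0571  0.0521] w 0.0296
```

>>> apply_moves(moves=[[[0,0,0,1.5,0,0,1],[0,0,0,3,0,0,1],[0,0,0,3,0,0,1]]])

```text
t: 11.95
eef_pos: [0.5374, -0.0571, 0.0521]
tool_rot: [1.666, 1.569, 0.746]
wrist_force: [-2.3, -1.6, 3.4]
gripper_width: 0.0296
```

```bash
python3 av.py 2
```

```text
t 12.0 yaw 37.42 Mz [ 0.027 -0.035] avg -0.004 tau7 [-0.3   -0.186] F [-1.4 -2.   2.9] pos [ 0.5374 -0.0571  0.0521] w 0.0294
```

>>> apply_moves(moves=[[[0,0,0,1.5,0,0,1],[0,0,0,3,0,0,1],[0,0,0,3,0,0,1]]])

```text
t: 12.25
eef_pos: [0.5374, -0.0571, 0.0521]
tool_rot: [1.71, 1.569, 0.737]
wrist_force: [-1.5, -1.6, 3.4]
gripper_width: 0.0292
```

```bash
python3 av.py 2
```

```text
t 12.3 yaw 34.38 Mz [ 0.029 -0.078] avg -0.024 tau7 [-0.315 -0.195] F [-1.6 -1.8  3.3] pos [ 0.5374 -0.0571  0.0521] w 0.0292
```

>>> apply_moves(moves=[[[0,0,0,1.5,0,0,1],[0,0,0,3,0,0,1],[0,0,0,3,0,0,1]]])

```text
t: 12.55
eef_pos: [0.5374, -0.0571, 0.0521]
tool_rot: [1.723, 1.569, 0.697]
wrist_force: [-2.2, -2.7, 3.1]
gripper_width: 0.0291
```

```bash
python3 av.py 2
```

```text
t 12.6 yaw 31.34 Mz [-0.1    0.016] avg -0.042 tau7 [-0.317 -0.196] F [-2.2 -2.2  3.7] pos [ 0.5373 -0.0571  0.0521] w 0.0292
```

>>> apply_moves(moves=[[[0,0,0,1.5,0,0,1],[0,0,0,3,0,0,1],[0,0,0,3,0,0,1]]])

```text
t: 12.85
eef_pos: [0.5374, -0.0571, 0.0521]
tool_rot: [1.758, 1.569, 0.679]
wrist_force: [-1.4, -1.4, 2.8]
gripper_width: 0.0291
```

```bash
python3 av.py 2
```

```text
t 12.9 yaw 28.29 Mz [0.045 0.024] avg 0.034 tau7 [-0.317 -0.196] F [-1.7 -1.3  3.3] pos [ 0.5373 -0.0571  0.0521] w 0.0291
```

>>> apply_moves(moves=[[[0,0,0,1.5,0,0,1],[0,0,0,3,0,0,1],[0,0,0,3,0,0,1]]])

```text
t: 13.15
eef_pos: [0.5373, -0.0571, 0.0521]
tool_rot: [1.796, 1.569, 0.664]
wrist_force: [-1.1, -2.1, 3.3]
gripper_width: 0.0293
```

```bash
python3 av.py 2
```

```text
t 13.2 yaw 25.25 Mz [-0.018  0.007] avg -0.005 tau7 [-0.317 -0.196] F [-1.5 -2.   3.6] pos [ 0.5373 -0.0571  0.0521] w 0.0291
```

>>> apply_moves(moves=[[[0,0,0,1.5,0,0,1],[0,0,0,3,0,0,1],[0,0,0,3,0,0,1]]])

```text
t: 13.45
eef_pos: [0.5373, -0.0571, 0.0521]
tool_rot: [1.844, 1.569, 0.659]
wrist_force: [-1.5, -1.2, 4.6]
gripper_width: 0.029
```

```bash
python3 av.py 2
```

```text
t 13.5 yaw 22.2 Mz [ 0.021 -0.013] avg 0.004 tau7 [-0.316 -0.196] F [-1.9 -1.2  4.3] pos [ 0.5373 -0.0571  0.0521] w 0.0291
```

>>> apply_moves(moves=[[[0,0,0,1.5,0,0,1],[0,0,0,3,0,0,1],[0,0,0,3,0,0,1]]])

```text
t: 13.75
eef_pos: [0.5373, -0.0572, 0.0521]
tool_rot: [1.84, 1.569, 0.602]
wrist_force: [-2.2, -2.3, 3.9]
gripper_width: 0.0293
```

```bash
python3 av.py 2
```

```text
t 13.8 yaw 19.16 Mz [-0.057 -0.019] avg -0.038 tau7 [-0.316 -0.196] F [-2.4 -1.9  3.7] pos [ 0.5373 -0.0571  0.0521] w 0.0293
```

>>> apply_moves(moves=[[[0,0,0,1.5,0,0,1],[0,0,0,3,0,0,1],[0,0,0,3,0,0,1]]])

```text
t: 14.05
eef_pos: [0.5373, -0.0572, 0.0521]
tool_rot: [1.879, 1.569, 0.588]
wrist_force: [-1.5, -1.8, 3.7]
gripper_width: 0.0298
```

```bash
python3 av.py 2
```

```text
t 14.1 yaw 16.12 Mz [-0.063  0.004] avg -0.03 tau7 [-0.315 -0.195] F [-1.8 -1.7  4.3] pos [ 0.5373 -0.0572  0.0521] w 0.0296
```

View pics/last.png

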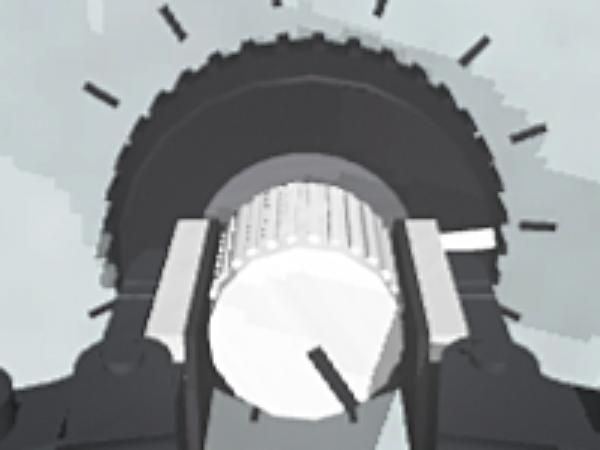

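The pointer, from (315,350) to (350,415), still follows the gripper. The ring mark at (468,240) stays with the box ticks. I'll continue.

>>> apply_moves(moves=[[[0,0,0,1.5,0,0,1],[0,0,0,3,0,0,1],[0,0,0,3,0,0,1]]])

```text
t: 14.35
eef_pos: [0.5372, -0.0571, 0.0521]
tool_rot: [1.916, 1.57, 0.572]
wrist_force: [-2.5, -1.7, 4.5]
gripper_width: 0.0295
```

```bash
python3 av.py 2
```

```text
t 14.4 yaw 13.07 Mz [-0.024 -0.035] avg -0.029 tau7 [-0.315 -0.195] F [-2.7 -2.   4.7] pos [ 0.5373 -0.0572  0.0521] w 0.0292
```

>>> apply_moves(moves=[[[0,0,0,1.5,0,0,1],[0,0,0,3,0,0,1],[0,0,0,3,0,0,1]]])

```text
t: 14.65
eef_pos: [0.5373, -0.0572, 0.0521]
tool_rot: [1.868, 1.57, 0.47]
wrist_force: [-3.0, -1.6, 4.2]
gripper_width: 0.0293
```

```bash
python3 av.py 2
```

```text
t 14.7 yaw 10.03 Mz [-0.08  -0.025] avg -0.052 tau7 [-0.315 -0.195] F [-2.7 -2.4  4.1] pos [ 0.5372 -0.0572  0.0521] w 0.0291
```

>>> apply_moves(moves=[[[0,0,0,1.5,0,0,1],[0,0,0,3,0,0,1],[0,0,0,3,0,0,1]]])

```text
t: 14.95
eef_pos: [0.5372, -0.0572, 0.0521]
tool_rot: [1.891, 1.57, 0.441]
wrist_force: [-2.8, -2.1, 5.1]
gripper_width: 0.0294
```

```bash
python3 av.py 2
```

```text
t 15.0 yaw 6.99 Mz [ 0.022 -0.016] avg 0.003 tau7 [-0.34  -0.214] F [-2.5 -1.9  4.5] pos [ 0.5373 -0.0572  0.0521] w 0.0291
```

>>> apply_moves(moves=[[[0,0,0,1,0,0,1],[0,0,0,2,0,0,1],[0,0,0,2,0,0,1]]])

```text
t: 15.25
eef_pos: [0.5373, -0.0572, 0.0521]
tool_rot: [1.761, 1.57, 0.276]
wrist_force: [-2.1, -1.6, 4.3]
gripper_width: 0.0294
```

```bash
python3 av.py 3
```

```text
t 15.35 yaw 4.99 Mz [0.076 0.082 0.095] avg 0.084 tau7 [-0.347 -0.242 -0.153] F [-2.  -1.5  4.2] pos [ 0.5372 -0.0572  0.0521] w 0.0293
```

>>> apply_moves(moves=[[[0,0,0,1,0,0,1],[0,0,0,1,0,0,1]]])

```text
t: 15.52
eef_pos: [0.5373, -0.0572, 0.0521]
tool_rot: [1.777, 1.57, 0.274]
wrist_force: [-1.7, -1.1, 3.6]
gripper_width: 0.0294
```

```bash
cp pics/last.png pics/prev.png; python3 av.py 5
```

```text
t 15.72 yaw 4.0 Mz [0.162 0.135 0.171 0.123 0.172] avg 0.153 tau7 [-0.372 -0.294 -0.214 -0.182 -0.171] F [-2.  -1.6  4.1] pos [ 0.5372 -0.0572  0.0521] w 0.0291
```

View pics/last.png

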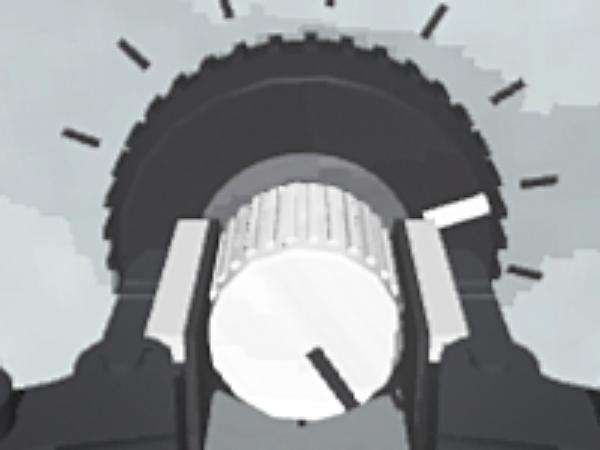

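Torque is now rising steadily, about 0.08 and then 0.15 N m over 3°, and it holds. That is the stop. The ring mark at (455,211) hasn't shifted against the ticks. I'll nudge a little further to confirm, staying below 0.33 N m.

>>> apply_moves(moves=[[[0,0,0,0.8,0,0,1],[0,0,0,0.8,0,0,1],[0,0,0,0.8,0,0,1]]])

```text
t: 15.97
eef_pos: [0.5373, -0.0572, 0.0521]
tool_rot: [1.786, 1.57, 0.271]
wrist_force: [-2.9, -1.4, 4.5]
gripper_width: 0.0295
```

```bash
python3 av.py 5
```

```text
t 16.17 yaw 3.21 Mz [0.227 0.266 0.211 0.189 0.204] avg 0.219 tau7 [-0.29  -0.252 -0.239 -0.237 -0.237] F [-2.3 -1.2  4.5] pos [ 0.5373 -0.0572  0.0521] w 0.0292
```

The moment is 0.22 N m and τ7 has settled at 0.237, so both agree the knob is at its stop. I'll release after unloading slightly.

>>> apply_moves(moves=[[[0,0,0,-1,0,0,1],[0,0,0,-1,0,0,1],[0,0,0,-1,0,0,0],[0,0,0,-1,0,0,-0.5],[0,0,0,-1,0,0,-1],[0,0,0,-1,0,0,-1],[0,0,0,-1,0,0,-1],[0,0,0,-1,0,0,-1],[0,0,0,-1,0,0,-1]]])

```text
t: 16.92
eef_pos: [0.5373, -0.0571, 0.0521]
tool_rot: [1.835, 1.57, 0.338]
wrist_force: [-0.1, -0.9, -0.6]
gripper_width: 0.0855
```

```bash
python3 av.py 2
```

```text
t 16.97 yaw 4.2 Mz [0.023 0.016] avg 0.019 tau7 [-0.001 -0.001] F [ 0.1 -0.3 -0.5] pos [ 0.5373 -0.0571  0.0521] w 0.0853
```

View pics/last.png

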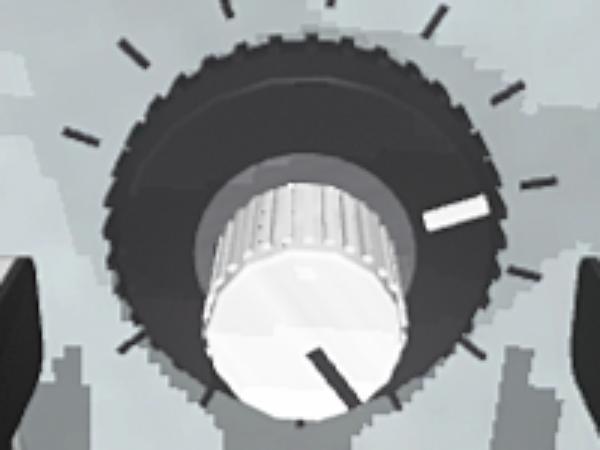

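Released. The pointer, (315,352) to (352,405), and the mark at (457,212) are where they were. I'll lift and measure the button.

>>> apply_moves(moves=[[[-0.02,0,0,0,0,0,-1],[-0.05,0,0,0,0,0,-1],[-0.09,0,0,0,0,0,-1],[-0.1,0,0,0,0,0,-1],[-0.1,0,0,0,0,0,0.5],[-0.1,0,0,0,0,0,1],[-0.1,0,0,0,0,0,1]]])

```text
t: 17.55
eef_pos: [0.5365, -0.0567, 0.151]
tool_rot: [-2.658, 1.57, 2.128]
wrist_force: [0.0, 0.4, -0.1]
gripper_width: 0.0518
```

```bash
python3 st.py
python3 - <<'E'
from h import *
f=imaging.grab_frame('wrist'); cv2.imwrite('pics/w8.png',f['img'])
for q,z in dict(button_top=.075,knob_grip=.085,ring_mark=.071).items():
    for r in imaging.tip_of(q,'wrist')[:2]: print(q,np.round(r['centre'],1),round(r['confidence'],2),np.round(atz(f,r['centre'],z),4))
E
```

```text
t 17.55 pos [ 0.5365 -0.0567  0.151 ] yaw 4.23 F [ 0.   0.4 -0.1] M [-0.045  0.026  0.005] w 0.0518 tau7 -0.006 j7 0.473
button_top [284.7 319.2] 0.91 [ 0.5493 -0.1704  0.075 ]
knob_grip [282.  207.4] 0.62 [ 0.5384 -0.0566  0.085 ]
ring_mark [317.  191.7] 0.9 [ 0.5666 -0.0456  0.071 ]
```

View pics/w8.png

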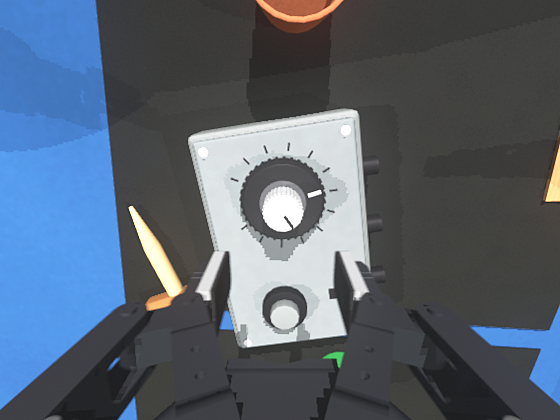

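Run:
```python
from h import *
f=imaging.grab_frame('wrist')
s=[atz(f,p,.055) for p in ([203,153],[346,130],[248,344])]
a=s[1]-s[0]; b=s[0]-s[2]
print(np.round(s,4), np.degrees(np.arctan2(a[1],a[0])), np.degrees(np.arctan2(b[1],b[0]))-90,np.linalg.norm(a),np.linalg.norm(b))
for z in (.06,.065,.07,.075,.08,.085): print(z,np.round(atz(f,[284.7,315],z),4))
for d in (10,11,12,13,14,15):
    c,s_=np.cos(np.radians(d)),np.sin(np.radians(d)); print(d,np.round([.5377+c*-.015+s_*.11,-.0568+s_*-.015-c*.11],4))
g=f['img'][240:360,220:350]; cv2.imwrite('pics/b8.png',cv2.resize(g,None,fx=5,fy=5,interpolation=cv2.INTER_CUBIC))
```

```text
[[ 0.4689 -0.0238  0.055 ]
 [ 0.587   0.004   0.055 ]
 [ 0.5147 -0.2209  0.055 ]] 13.201177308881459 13.08612859828446 0.12135537821752446 0.20235374317474575
0.06 [ 0.55  -0.178  0.06 ]
0.065 [ 0.5496 -0.1741  0.065 ]
0.07 [ 0.5493 -0.1702  0.07  ]
0.075 [ 0.5489 -0.1663  0.075 ]
0.08 [ 0.5486 -0.1624  0.08  ]
0.085 [ 0.5483 -0.1585  0.085 ]
10 [ 0.542  -0.1677]
11 [ 0.544  -0.1676]
12 [ 0.5459 -0.1675]
13 [ 0.5478 -0.1674]
14 [ 0.5498 -0.1672]
15 [ 0.5517 -0.1669]
```

View pics/b8.png

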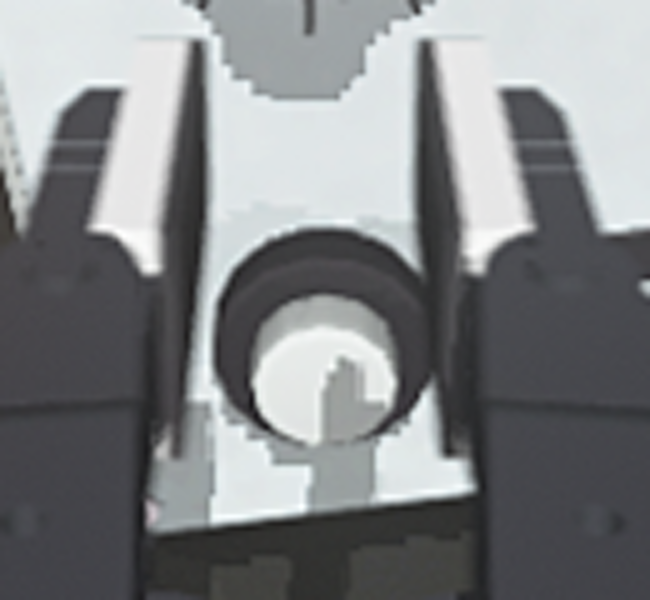

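The box yaw from the screw heads is 13.1°, which puts the button at about (0.548, −0.167) with its top near z 0.075. I'll move over it with the fingers shut.

>>> apply_moves(moves=[[[0,0.001,0.02,0,0,0,1],[0,0.002,0.05,0,0,0,1],[0,0.003,0.08,0,0,0,1],[0,0.004,0.1,0,0,0,1],[0.02,0.004,0.111,0,0,0,1],[0.05,0.004,0.111,0,0,0,1],[0.07,0.004,0.111,0,0,0,1],[0.08,0.004,0.111,0,0,0,1],[0.08,0.004,0.111,0,0,0,1],[0.08,0.004,0.111,0,0,0,1]]])

```text
t: 18.63
eef_pos: [0.5486, -0.1679, 0.0712]
tool_rot: [-1.336, 1.569, -2.834]
wrist_force: [0.8, -0.8, 1.0]
gripper_width: -0.0001
```

```bash
python3 st.py
python3 - <<'E'
from h import *
print(to([.5483,-.1674,.0535]))
f=imaging.grab_frame('wrist'); cv2.imwrite('pics/w9.png',cv2.resize(f['img'][175:325,180:380],None,fx=3,fy=3))
g=imaging.grab_frame('side'); cv2.imwrite('pics/s9.png',cv2.resize(g['img'][200:320,280:440],None,fx=4,fy=4,interpolation=cv2.INTER_CUBIC))
E
```

```text
t 18.6333 pos [ 0.5486 -0.1679  0.0712] yaw 4.18 F [ 0.8 -0.8  1. ] M [ 0.004 -0.022  0.012] w -0.0001 tau7 0.065 j7 0.761
[ 0.01768165 -0.00025991 -0.00050562]
```

View pics/w9.png

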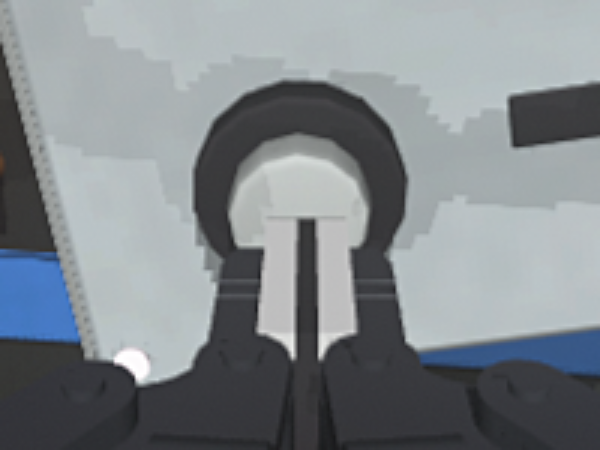

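View pics/s9.png

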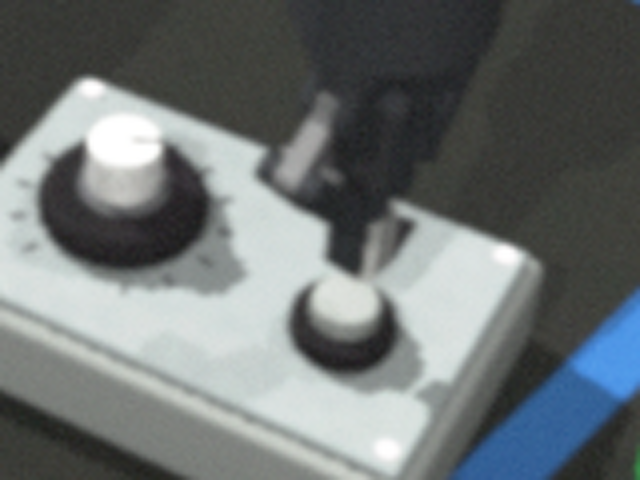

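The tips are over the button cap: cap at (299,200), tips at (307,216), so about 1.5 mm off. I'll correct that and descend to near contact.

>>> apply_moves(moves=[[[0.005,-0.001,0,0,0,0,1],[0.01,-0.0015,-0.0005,0,0,0,1],[0.013,-0.0015,-0.0005,0,0,0,1],[0.014,-0.0015,-0.0005,0,0,0,1],[0.014,-0.0015,-0.0005,0,0,0,1]]])

```text
t: 19.15
eef_pos: [0.5479, -0.1674, 0.0581]
tool_rot: [0.885, 1.57, -0.613]
wrist_force: [0.2, -0.4, -0.8]
gripper_width: -0.0005
```

```bash
python3 st.py
```

```text
t 19.15 pos [ 0.5479 -0.1674  0.0581] yaw 4.2 F [ 0.2 -0.4 -0.8] M [-0.03   0.011  0.034] w -0.0005 tau7 0.032 j7 0.775
```

>>> apply_moves(moves=[[[0.002,0,0,0,0,0,1],[0.004,0,0,0,0,0,1],[0.006,0,0,0,0,0,1],[0.006,0,0,0,0,0,1],[0.006,0,0,0,0,0,1]]])

```text
t: 19.57
eef_pos: [0.548, -0.1675, 0.0522]
tool_rot: [0.987, 1.57, -0.511]
wrist_force: [-0.1, 0.6, 2.2]
gripper_width: 0.0001
```

```bash
python3 st.py
```

```text
t 19.5667 pos [ 0.548  -0.1675  0.0522] yaw 4.2 F [-0.1  0.6  2.2] M [ 0.033  0.064 -0.044] w 0.0001 tau7 0.012 j7 0.781
```

Contact with the spring (2.2 N). I'll press further until the force shows bottoming out.

>>> apply_moves(moves=[[[0.002,0,0,0,0,0,1],[0.004,0,0,0,0,0,1],[0.004,0,0,0,0,0,1],[0.004,0,0,0,0,0,1]]])

```text
t: 19.9
eef_pos: [0.5481, -0.1674, 0.0489]
tool_rot: [1.695, 1.569, 0.197]
wrist_force: [-3.7, 1.3, 12.0]
gripper_width: 0.0003
```

```bash
python3 av.py 3
```

```text
t 20.0 yaw 4.19 Mz [ 0.006  0.023 -0.007] avg 0.007 tau7 [0.009 0.004 0.003] F [-3.3  1.5 11.9] pos [ 0.5481 -0.1675  0.0489] w -0.0002
```

At 12 N, well above the 5 N spring, and stalled at z 0.0489: the button is fully in. I'll lift straight off and retreat.

>>> apply_moves(moves=[[[0,0,0,0,0,0,1],[-0.005,0,0,0,0,0,1],[-0.02,0,0,0,0,0,1],[-0.05,0,0,0,0,0,1],[-0.09,0,0,0,0,0,1],[-0.12,0,0,0,0,0,1],[-0.15,0,0,0,0,0,1],[-0.15,0,-0.04,0,0,0,1],[-0.15,0,-0.08,0,0,0,1],[-0.15,0,-0.12,0,0,0,1]]])

```text
t: 20.83
eef_pos: [0.539, -0.0471, 0.1995]
tool_rot: [1.706, 1.568, 0.206]
wrist_force: [1.1, 0.6, 0.3]
gripper_width: 0.0
```

>>> apply_moves(moves=[[[0,0,-0.04,0,0,0,1],[0,0,-0.08,0,0,0,1],[0,0,-0.12,0,0,0,1],[0,0,-0.16,0,0,0,1],[0,0,-0.2,0,0,0,1],[0,0,-0.24,0,0,0,1],[0,0,-0.28,0,0,0,1],[0,0,-0.28,0,0,0,1]]])

```text
t: 21.5
eef_pos: [0.5168, 0.2422, 0.1985]
tool_rot: [2.711, 1.568, 1.222]
wrist_force: [0.2, 1.7, -0.1]
gripper_width: 0.0001
```

```bash
python3 st.py
python3 - <<'E'
from h import *
from scipy.optimize import least_squares
fs={c:imaging.grab_frame(c) for c in ['top','side']}
a=cv2.imread('pics/top0.png'); crop=lambda i:cv2.resize(i[150:290,270:440],None,fx=2.35,fy=3,interpolation=cv2.INTER_CUBIC)
cv2.imwrite('pics/cmp.png',np.hstack([crop(a),crop(fs['top']['img'])]))
for q in ['knob_grip','ring_mark','button_top','pot_mid','feed_mid','dibber_grip']:
    print(q,[(c,np.round(r['centre'],1),round(r['confidence'],2)) for c in fs for r in imaging.tip_of(q,c)[:1]])
cv2.imwrite('pics/side_end.png',fs['side']['img'])
E
```

```text
t 21.5 pos [0.5168 0.2422 0.1985] yaw 4.72 F [ 0.2  1.7 -0.1] M [0.058 0.06  0.004] w 0.0001 tau7 -1.092 j7 -0.108
knob_grip [('top', array([333.5, 226.8]), 0.62), ('side', array([336.5, 285.6]), 0.26)]
ring_mark [('top', array([323.7, 210. ]), 0.63), ('side', array([315.7, 234.8]), 0.61)]
button_top [('top', array([395.3, 222.6]), 0.59), ('side', array([365.7, 274.9]), 0.81)]
pot_mid [('top', array([235.3, 228.3]), 0.72), ('side', array([244.8, 215.8]), 0.84)]
feed_mid [('top', array([463.4, 172. ]), 0.97), ('side', array([469.2, 294.6]), 0.98)]
dibber_grip [('top', array([380.9, 298. ]), 0.62), ('side', array([296.5, 348.1]), 0.9)]
```

View pics/cmp.png

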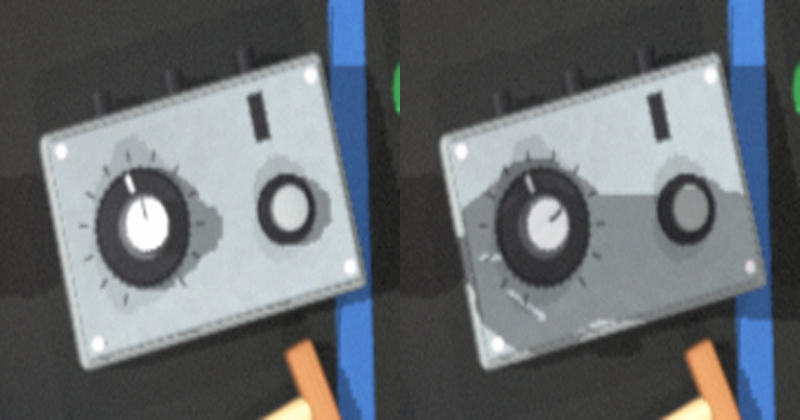

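View pics/side_end.png

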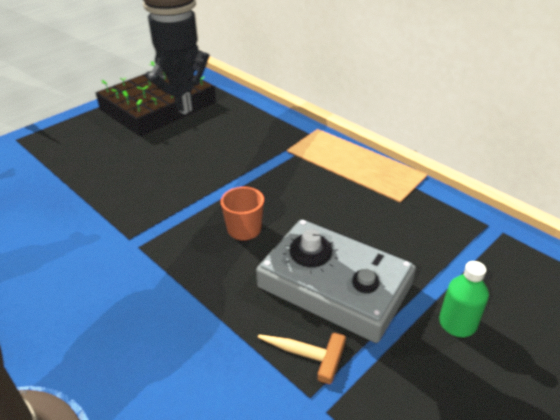

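The before and after views match. The ring mark is in the same place, (130,182) against (530,182) in the two halves. The pointer has turned clockwise, the button is up, and the bystanders haven't moved. I'll hand it in.

```bash
python3 -c "
from station import ticket
print(ticket.job_done())"
```

```text
the job is handed in; nothing more can be done
None
```

I turned the inner knob about 71° clockwise to its stop, pressed the button fully in, let it come back up, and handed the job in at about 21.5 s. No verdict was reported.

- **Knob:** it turned freely until about 70°. Over the next 3° the moment climbed from about 0.08 to 0.22 N m and held there. Joint 7's torque settled at about 0.24 N m in agreement, below the 0.33 N m that would drag the ring. After release the pointer stayed where it was.
- **Ring:** in the before and after top pictures its mark is at the same place to within about a pixel. The networks' mark positions from the wrist camera differed by about 2 mm (4°), right at the limit. The mark's place against the tick lines showed no movement, so I took that as detection error.
- **Button:** it bottomed out at 12 N against the roughly 5 N spring, over about 6 mm of travel. The final picture shows it up again.
- **Bystanders:** the final pictures show the pot and bottle where they were. The network's dibber point moved by about 5 pixels in the top view but only 1–2 in the side view, and the picture shows no shift.

**First grasp missed:** the shut fingertips were really about 21 mm above the reported TCP, not 17 mm ahead of it as stated. The first close passed over the knob without touching it. I found the true tip height with a light 7 N touch on the knob's top and corrected for it.

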